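# Fit the flow-cell cover over its locating pin and hold it down

### The job

Pick up the flow-cell cover by its cross handle and lower it level into the channel of the cell body so that it first rides on the sprung locating pin and pushes it down, then slide it along the channel until the pin springs up into the slot under the cover. Press the cover fully down, flush with the channel walls, against the sprung gasket frame, and finish while still gripping its handle and holding it down: do not let go. Leave the jar, the screwdriver and the filter where they are.

Things in the scene. Friction and masses are not known exactly. Their poses are not given: they have to be found in the camera images.
- cell: The fixed flow cell, a beige plastic block 180 (x) x 88 (y) x 55 mm high on the bench. Origin: centre of its underside; z up, x along its channel, which is open at both ends, 70 mm wide between two walls 9 mm thick; channel floor 35 mm, wall tops 55 mm above the origin. On the floor along each side (y 13 to 27 mm off centre) runs a black rubber strip, 120 mm long, of the sprung gasket frame.
- channel_floor (a point): Middle of the channel floor, 35 mm above the cell's origin, same axes. The steel locating pin, 10 mm across with a bevelled tip, stands on the centre line (y = 0), its tip 15 mm above this floor. Its x differs from run to run, anywhere from -15 to +15 mm, and is not measured: put the cover down with its slot clear of that range (x about -26 mm), then slide towards +x.
- cover_grip (a point): Grip point of the loose cover, 44 mm above its underside; it starts right way up on the bench. Axes: x along its long side, z up. Beige slab 100 (x) x 64 (y) x 20 mm, about 0.25 kg; across its middle stands an aluminium handle block 16 mm thick (x), 46 mm long (y), 38 mm above the slab; this point is 24 mm above the slab. Fully down it is 79 mm above the cell's origin.
- cover_slot (a point): Middle of the cover's underside, right below the grip point: mouth of the blind slot that takes the pin, 13 mm in x, 17 mm in y, 17 mm deep. The cover goes in the channel with its x along the channel's x, either way round, 3 mm to spare on each side. Fully down its underside is on the channel floor and its slab's top is flush with the wall tops.
- pin (a joint): How far the sprung pin is pushed down, m: 0 up, at most 0.006; spring 3 N at 0, 6 N at 0.006. Over the slot it springs back to 0, and the cover can then slide only 1.5 mm either way from centred. Riding on the pin, the cover's underside stays 9 to 15 mm above the channel floor, lower as the pin is pushed down.
- gasket (a joint): How far the sprung gasket frame is pressed down, m: 0 at rest (strips 5 mm above the channel floor), about 0.005 when the cover is flush. It takes 3 N to start and about 10 N to press flush; it lifts the cover again when let go.
- bottle_mid (a point): Bystander: a glass jar with a blue screw cap, 60 mm across and 95 mm high, standing. This point is at its middle.
- screwdriver: Bystander: a screwdriver lying on the bench.
- filter_mid (a point): Bystander: a white filter cartridge, 38 mm across and 65 mm high, standing on end. This point is at its middle.
Not all that is in view belongs to the job. What is shaped like the part that bears cover_grip but red or turquoise is not meant. Leave any orange look-alike of the cell alone.

How it is judged:
On the way, in this order (a step that is already met when the one before it is completed fails the run):
1. the cover is lifted off the bench (height (world z) of cover_grip above 0.075 m), for 0.1 s.
2. held in the channel, the cover rides on the locating pin and pushes it down by over 1 mm (y of cover_grip in the frame of cell between -0.006 and 0.006 m and x of cover_grip in the frame of cell between -0.04 and 0.04 m and angle between the x axis of cover_grip and the x axis of cell, either way round below 0.1 rad and angle between cover_grip's own z axis and vertical below 0.08 rad and contact force between the fingers and cover above 1.5 N and value of joint pin above 0.001 m), for 0.1 s.
3. the pin has sprung up into the slot under the cover: pin up, cover held in the channel and lower than the pin's tip (y of cover_grip in the frame of cell between -0.006 and 0.006 m and x of cover_grip in the frame of cell between -0.04 and 0.04 m and angle between the x axis of cover_grip and the x axis of cell, either way round below 0.1 rad and angle between cover_grip's own z axis and vertical below 0.08 rad and contact force between the fingers and cover above 1.5 N and value of joint pin below 0.0008 m and z of cover_grip in the frame of cell below 0.0925 m), for 0.1 s.
At the end, for the whole second after the job is handed in: The cover is within 2 mm of fully down in the channel (6 mm sideways, 0.1 rad in yaw, 0.08 rad in tilt), the pin up in its slot (under 1.5 mm depressed), the gasket frame pressed over 3.2 mm, at rest, the fingers still on the cover (y of cover_grip in the frame of cell between -0.006 and 0.006 m and x of cover_grip in the frame of cell between -0.04 and 0.04 m and angle between the x axis of cover_grip and the x axis of cell, either way round below 0.1 rad and angle between cover_grip's own z axis and vertical below 0.08 rad and contact force between the fingers and cover above 1.5 N and z of cover_grip in the frame of cell below 0.081 m and value of joint gasket above 0.0032 m and value of joint pin below 0.0015 m and linear speed of cover below 0.02 m/s); the arm keeps its last pose, push and grip.
It fails at once if the jar is moved by more than 30 mm (distance of bottle_mid from where it was at the start of the episode above 0.03 m).
It fails at once if the screwdriver is moved by more than 30 mm (distance of screwdriver from where it was at the start of the episode above 0.03 m).
It fails at once if the filter is moved by more than 30 mm (distance of filter_mid from where it was at the start of the episode above 0.03 m).
It also fails if it takes over 45 s, if anything falls off the work surface, if the arm or the gripper's body presses on something with over 40 N, if the wrist force passes 120 N, or if a joint passes its speed limit or range.

### The arm

A 6-joint arm with a two-finger parallel gripper is mounted at the origin on the work surface. World frame = base frame: x ahead of the robot, y to its left, z up, the work surface at z = 0. Lengths are in m, angles in rad, forces in N, time in s.
With the tool pointing down it reaches from about 0.225 to 0.875 m from the base axis. Payload 3.4 kg.
Tool frame: the origin (TCP) lies between the finger pads; the fingertips stand 8 mm ahead of it and the grasp point (between the pads) lies 11 mm behind it; z points along the fingers, y is the line along which they close (so a half turn about z gives the same grasp; the last joint's range is limited). The gripper opens to 85 mm and grips with 20 to 120 N. Pads are 22 mm wide; open, the fingers measure 114 mm over their backs; the gripper's body (76 mm by 85 mm) begins 54 mm behind the grasp point. The pads swing forward as they close: fully open they stand 13 mm farther back than shut.
Start: joints at [1.126, 0.276, 1.505, -0, 1.361, -0.121], TCP at [0.183, 0.545, 0.239] pointing down, gripper open.
Joint ranges: [-2.89, 2.89], [-0.75, 2.08], [0.22, 2.7], [-1.18, 4.32], [0.11, 2.71], [-2.7, 2.7]. Speed limits (rad/s): [2.57, 2.57, 3.14, 3.14, 3.14, 3.14].

### API

Orientations are given as a unit quaternion [w, x, y, z].
In Python, from rig import manip, optics, finder gives the robot as it stands.
- The arm moves only by the tool servo_tool, never from a script. Its argument "increments" is a list of rows, each a list of 7 numbers: the shift along the tool's x, y, z in cm, then the turn, a rotation vector about the tool's x, y, z in degrees, then the closure, from -1 (fully open) to 1 (shut). In form: [[x, y, z, rx, ry, rz, gripper], ...]. A call has exactly 5 rows; each row shifts and turns the commanded pose from where the row before left it, along the tool's axes as they then stand; what a row does not reach is not made up. A row lasts 1/10 s, in which the tool goes at most 50 mm and 8.59 degrees, less where a joint would pass 70% of its speed; a pose out of reach is approached as far as the arm can. A call is refused whole if a number of a shift passes 5 or a number of a turn 8.59, either way. A call with a gripper value outside its range is refused whole. The fingers move at their own pace and stop on an object; "squeeze" is the grip in N (left out, the last holds). Time passes only in rows, so rows that do not move let the fingers close, or fill a call up. It gives the time, the measured TCP pose, the force, the opening and the grip force at its end, in the units of the state.
- manip.get_state(): the state, without advancing time (a new reading comes with each control period).
- optics.get_image(name): name is "scene" or "top"; returns the picture (480x640x3 uint8, red, green, blue); there is no depth.
- optics.get_calibration(name): a dict with "fov_y" (degrees; the focal length in pixels is half the picture's height over the tangent of half this angle, whatever the lens; pixels are square), "cx", "cy" (the principal point, pixels), "world_to_cam" (4x4, takes a point from world to camera coordinates). Camera axes: x right, y down, z forward; pixel columns grow to the right and rows downward; lengths in m; the calibration is good to about 2 mm. A picture is of the moment at which its call begins. get_calibration takes no time and is no camera call.
- manip.sign_off(): hands the job in; it is judged then, once.
Trained networks look in the newest picture that a camera, given by its name, has taken for a name from the list of things; names that differ only in an ending like _2 or _b are one class to them, and where a whole thing is asked for, a point or a joint stands for the part that bears it (a point fixed in the world has none). Each returns a list of dicts, best first, with "p" (0 to 1); they miss things now and then, are a little off and sometimes report something else, mostly with a low value. They report only what shows in the picture. A call takes as long as a camera call. They do not tell look-alikes from the thing itself.
- finder.silhouettes(label, camera): "region" (480x640 bool, what is visible of it) and "box" ([centre column, centre row, width, height] in pixels, round what is visible of it).
- finder.tip_of(label, camera): "at" ([column, row] in pixels: a listed point, or the origin of a listed thing).
The state is a dict: "clock": time; "qpos": joint angles; "qd": joint speeds; "effort": joint torques, N m; "position": TCP position; "ee_rot": TCP orientation; "contact_force": force on the tool from outside, world axes, zero at the start; "moment": the same for the moment, N m; "width": finger opening in m; "gripper_force": force on a finger pad.
Only numpy, scipy, OpenCV 4.12 (cv2) and the standard library are available. Lean on these libraries where they do the work, as an engineer would, in place of code of your own. Each camera call takes 0.05 s, during which the arm holds its last target. There are 200 camera calls.

## Working session

There is one attempt and no reset: what is moved stays moved. The work goes in short steps, Python scripts to look and compute and a tool call to move; the robot and the scene stay as the last step left them, time stands still between calls to the robot, and variables do not carry over. Pictures are saved under pics/ and viewed, at most 10 in all, crops included, and the job is handed in when it is done.

Besides the shell and the picture viewer there is one more tool, called after "Request:" by a JSON object that holds its "op" and its "data", one argument or row to a line. servo_tool: Moves the arm, as the interface text tells. Its arguments: {"type":"object","properties":{"increments":{"type":"array","items":{"type":"array","items":{"type":"number"}}},"squeeze":{"type":"number"}},"required":["increments"]}

```bash
mkdir -p pics; ls; cat > h.py <<'E'
import numpy as np, cv2
from rig import manip, optics, finder
def ray(cam,uv):
    c=optics.get_calibration(cam); f=240/np.tan(np.radians(c["fov_y"])/2)
    T=np.array(c["world_to_cam"]); R=T[:3,:3]; o=-R.T@T[:3,3]
    d=R.T@np.array([(uv[0]-c["cx"])/f,(uv[1]-c["cy"])/f,1.0]); return o,d
def at_z(cam,uv,z):
    o,d=ray(cam,uv); return o+d*(z-o[2])/d[2]
def proj(cam,p):
    c=optics.get_calibration(cam); f=240/np.tan(np.radians(c["fov_y"])/2)
    T=np.array(c["world_to_cam"]); q=T[:3,:3]@np.array(p)+T[:3,3]
    return np.array([c["cx"]+f*q[0]/q[2],c["cy"]+f*q[1]/q[2]])
E
python3 - <<'E'
from h import *
np.set_printoptions(precision=4,suppress=True)
for cam in ["scene","top"]:
    c=optics.get_calibration(cam); print(c)
    im=optics.get_image(cam); cv2.imwrite(f"pics/{cam}0.png",im[:,:,::-1])
    for l in ["cell","channel_floor","cover_grip","cover_slot","bottle_mid","filter_mid","screwdriver"]:
        print(cam,l,[(round(d["p"],2),np.round(d["at"],1)) for d in finder.tip_of(l,cam)])
    for l in ["cell","cover_grip"]:
        print(cam,l,[(round(d["p"],2),np.round(d["box"],1)) for d in finder.silhouettes(l,cam)])
print(manip.get_state())
E
```

```text
pics
{'fov_y': 56.701716397464715, 'cx': 319.74576042425224, 'cy': 241.36935424213743, 'world_to_cam': array([[ 0.7365,  0.6763, -0.0139, -0.4525],
       [ 0.5455, -0.6059, -0.579 , -0.2711],
       [-0.4   ,  0.4188, -0.8152,  1.1375],
       [ 0.    ,  0.    ,  0.    ,  1.    ]])}
scene cell [(0.71, array([318.7, 207.5])), (0.57, array([121.9, 318.9]))]
scene channel_floor [(0.58, array([113.6, 312.5])), (0.55, array([232.9, 278.6]))]
scene cover_grip [(0.84, array([345.1, 156.8])), (0.58, array([317. , 198.6])), (0.57, array([373.5, 229.2]))]
scene cover_slot [(0.92, array([366.4, 243.5])), (0.74, array([341.6, 173.2])), (0.58, array([316.7, 209.7]))]
scene bottle_mid [(0.79, array([378.5, 331.3]))]
scene filter_mid [(0.58, array([172.5, 399.5]))]
scene screwdriver [(0.6, array([417.2, 172.6]))]
scene cell [(0.65, array([232.7, 281.4, 101. ,  90.7])), (0.55, array([112.5, 314.2, 117.9,  95.2]))]
scene cover_grip [(0.93, array([371.6, 239.5,  37.7,  44. ])), (0.6, array([317.6, 209.6,  56.1,  39.4])), (0.6, array([345.2, 168.2,  43.9,  43.3]))]
{'fov_y': 55.8279765455229, 'cx': 31
[... 754 characters left out ...]
294.9,  66.1, 103.8])), (0.93, array([504.6, 344.6,  89.1, 113. ]))]
top cover_grip [(0.92, array([263.5, 316.1,  47.3,  62.9])), (0.75, array([196.6, 337.9,  48.9,  61.1])), (0.55, array([255.2, 244.7,  52.2,  53.9]))]
{'clock': 1.0, 'qpos': array([ 1.126 ,  0.2759,  1.5049, -0.    ,  1.3607, -0.121 ]), 'qd': array([ 0.0007,  0.001 , -0.0008,  0.0004, -0.0008,  0.0005]), 'effort': array([  0.0005, -41.6663, -24.6095,  -0.0002,   0.0002,   0.    ]), 'position': array([0.183 , 0.5451, 0.2393]), 'ee_rot': array([0.    , 0.1612, 0.9869, 0.    ]), 'contact_force': array([-0.1752, -0.4157, -0.8555]), 'moment': array([ 0.016 , -0.0258, -0.0281]), 'gripper_force': 0.0, 'width': 0.08568698499983886}
```

View pics/top0.png

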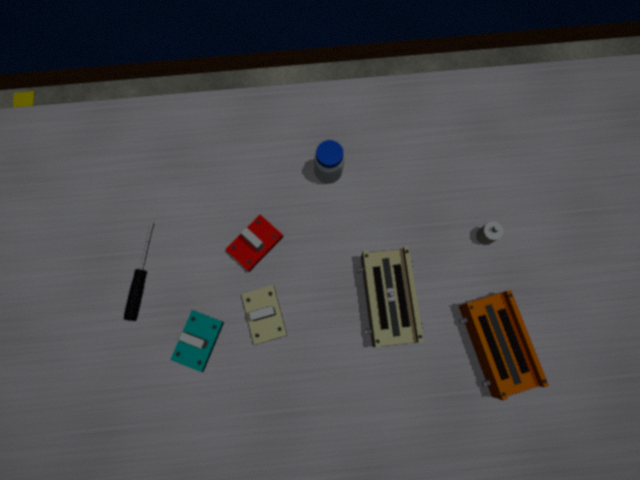

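View pics/scene0.png

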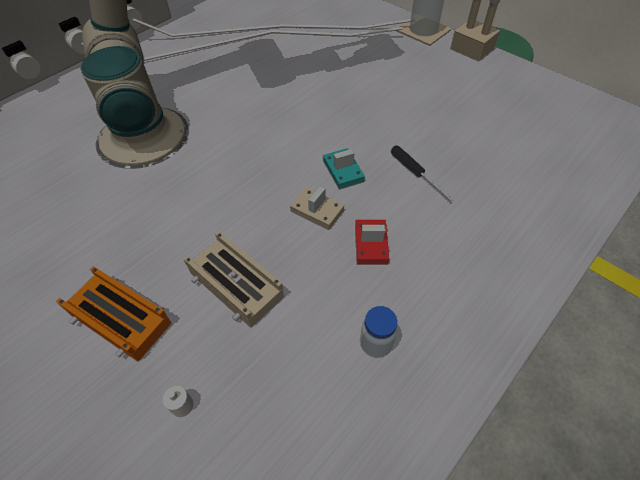

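The top view shows the beige cover at about (263,315), the beige cell at (391,296), and red and turquoise decoys at (254,242) and (197,340). The orange look-alike cell is at (505,345), and nothing is occluded. Next I fit poses to the silhouettes.

```bash
cat > fit.py <<'E'
from h import *
from scipy.optimize import minimize
def box(x0,x1,y0,y1,z0,z1): return np.array([[x,y,z] for x in(x0,x1) for y in(y0,y1) for z in(z0,z1)])
COVER=[box(-.05,.05,-.032,.032,0,.02),box(-.008,.008,-.023,.023,.02,.058)]
CELL=[box(-.09,.09,-.044,.044,0,.035),box(-.09,.09,-.044,-.035,0,.055),box(-.09,.09,.035,.044,0,.055)]
def render(parts,p,cam,z0=0.,S=4):
    m=np.zeros((480*S,640*S),np.uint8); c,s=np.cos(p[2]),np.sin(p[2]); R=np.array([[c,-s,0],[s,c,0],[0,0,1]])
    for b in parts:
        w=b@R.T+[p[0],p[1],z0]
        q=np.array([proj(cam,v) for v in w]); 
        cv2.fillConvexPoly(m,cv2.convexHull((((q+.5)*S)).round().astype(np.int32)),1)
    return cv2.resize(m.astype(np.float32),(640,480),interpolation=cv2.INTER_AREA)
def pick(label,cam,uv):
    r=finder.silhouettes(label,cam)
    r=[d for d in r if np.hypot(d["box"][0]-uv[0],d["box"][1]-uv[1])<25]
    return r[0]["region"].astype(np.float32) if r else None
def fit(parts,masks,p0,z0=0.):
    def cost(p): return sum(np.abs(render(parts,p,c,z0)-m).sum()/m.sum() for c,m in masks.items())
    best=min((minimize(cost,[p0[0],p0[1],y],method="Nelder-Mead",options=dict(initial_simplex=np.array([[p0[0],p0[1],y]]*4)+np.array([[0,0,0],[.01,0,0],[0,.01,0],[0,0,.15]]),maxiter=120,xatol=1e-4,fatol=1e-4)) for y in p0[2]),key=lambda r:r.fun)
    return best.x,best.fun
E
python3 - <<'E'
from fit import *
np.set_printoptions(precision=4,suppress=True)
for cam in ["scene","top"]: optics.get_image(cam)
for l,parts,uv in [("cover_grip",COVER,dict(scene=(317,209),top=(263,316))),("cell",CELL,dict(scene=(232,281),top=(391,295)))]:
    ms={c:pick(l,c,uv[c]) for c in uv}; ms={c:m for c,m in ms.items() if m is not None}
    p=at_z("top",uv["top"],.02); print(l,p,list(ms))
    for sub in [ms]+[{c:ms[c]} for c in ms]:
        print(list(sub),*fit(parts,sub,[p[0],p[1],[-.4,0.1,.5]]))
a=at_z("top",[391,295],.05); print("pin",a)
print("bottle",at_z("top",[328,163],.0475),"filter",at_z("top",[490,234],.033),"screw",at_z("top",[139,272],.01))
E
```

```text
cover_grip [0.4961 0.1165 0.02  ] ['scene', 'top']Traceback (most recent call last):
  File "<stdin>", line 8, in <module>
  File "fit.py", line 19, in fit
    best=min((minimize(cost,[p0[0],p0[1],y],method="Nelder-Mead",options=dict(initial_simplex=np.array([[p0[0],p0[1],y]]*4)+np.array([[0,0,0],[.01,0,0],[0,.01,0],[0,0,.15]]),maxiter=120,xatol=1e-4,fatol=1e-4)) for y in p0[2]),key=lambda r:r.fun)
  File "fit.py", line 19, in <genexpr>
    best=min((minimize(cost,[p0[0],p0[1],y],method="Nelder-Mead",options=dict(initial_simplex=np.array([[p0[0],p0[1],y]]*4)+np.array([[0,0,0],[.01,0,0],[0,.01,0],[0,0,.15]]),maxiter=120,xatol=1e-4,fatol=1e-4)) for y in p0[2]),key=lambda r:r.fun)
              ~~~~~~~~^^^^^^^^^^^^^^^^^^^^^^^^^^^^^^^^^^^^^^^^^^^^^^^^^^^^^^^^^^^^^^^^^^^^^^^^^^^^^^^^^^^^^^^^^^^^^^^^^^^^^^^^^^^^^^^^^^^^^^^^^^^^^^^^^^^^^^^^^^^^^^^^^^^^^^^^^^^^^^^^^^^^^^^^^^^^^^^^^^^^^^^^^^^
    res = _minimize_neldermead(fun, x0, args, callback, bounds=bounds,
                               **options)
    fsim[k] = func(sim[k])
              ~~~~^^^^^^^^
    fx = function(np.copy(x), *(wrapper_args + args))
  File "fit.py", line 18, in cost
    def cost(p): return sum(np.abs(render(parts,p,c,z0)-m).sum()/m.sum() for c,m in masks.items())
                        ~~~^^^^^^^^^^^^^^^^^^^^^^^^^^^^^^^^^^^^^^^^^^^^^^^^^^^^^^^^^^^^^^^^^^^^^^^
  File "fit.py", line 18, in <genexpr>
    def cost(p): return sum(np.abs(render(parts,p,c,z0)-m).sum()/m.sum() for c,m in masks.items())
                                   ~~~~~~^^^^^^^^^^^^^^
  File "fit.py", line 10, in render
    q=np.array([proj(cam,v) for v in w]);
                ~~~~^^^^^^^
  File "h.py", line 10, in proj
    c=optics.get_calibration(cam); f=240/np.tan(np.radians(c["fov_y"])/2)
ValueError: time passes only in moves, steps and waits
```

```bash
python3 - <<'E'
s=open('h.py').read()
s=s.replace("def ray","from functools import lru_cache\n@lru_cache\ndef cal(n): return optics.get_calibration(n)\ndef ray",1)
a,b=s.split("def ray"); b=b.replace("optics.get_calibration(cam)","cal(cam)")
open('h.py','w').write(a+"def ray"+b)
E
cat > m1.py <<'E'
from fit import *
np.set_printoptions(precision=4,suppress=True)
for cam in ["scene","top"]: optics.get_image(cam)
for l,parts,uv in [("cover_grip",COVER,dict(scene=(317,209),top=(263,316))),("cell",CELL,dict(scene=(232,281),top=(391,295)))]:
    ms={c:pick(l,c,uv[c]) for c in uv}; ms={c:m for c,m in ms.items() if m is not None}
    p=at_z("top",uv["top"],.02); print(l,p,list(ms))
    for sub in [ms]+[{c:ms[c]} for c in ms]:
        print(list(sub),*fit(parts,sub,[p[0],p[1],[-.4,0.1,.5]]))
a=at_z("top",[391,295],.05); print("pin",a)
print("bottle",at_z("top",[328,163],.0475),"filter",at_z("top",[490,234],.033),"screw",at_z("top",[139,272],.01))
E
python3 m1.py
```

```text
cover_grip [0.4961 0.1165 0.02  ] ['scene', 'top']
['scene', 'top'] [0.5    0.1146 0.1793] 0.07393551617860794
['scene'] [0.4997 0.1141 0.1863] 0.032723214477300644
['top'] [0.5008 0.1149 0.1846] 0.03000839427113533
cell [ 0.5123 -0.1332  0.02  ] ['scene', 'top']
['scene', 'top'] [ 0.5088 -0.1304  0.0095] 0.12158147245645523
['scene'] [ 0.5079 -0.1306  0.0115] 0.05423687770962715
['top'] [ 0.5101 -0.1299  0.0038] 0.0604068897664547
pin [ 0.5093 -0.1278  0.05  ]
bottle [ 0.785  -0.038   0.0475] filter [ 0.6112 -0.3412  0.033 ] screw [0.6069 0.356  0.01  ]
```

Request:
{"op": "servo_tool", "data": {
  "increments": [
    [0,0,0,0,0,8.5,-1],
    [0,0,0,0,0,8.5,-1],
    [0,0,0,0,0,8.5,-1],
    [0,0,0,0,0,8.5,-1],
    [0,0,0,0,0,8.5,-1]
  ]
}}

```text
clock: 2.0
position: [0.183, 0.5451, 0.2393]
ee_rot: [0.0, 0.511, 0.86, 0.0]
contact_force: [-0.1, -0.6, 0.4]
width: 0.0853
gripper_force: 0.0
```

Request:
{"op": "servo_tool", "data": {
  "increments": [
    [0,0,0,0,0,8.5,-1],
    [0,0,0,0,0,8.5,-1],
    [0,0,0,0,0,1.5,-1],
    [0,0,0,0,0,0,-1],
    [0,0,0,0,0,0,-1]
  ]
}}

```text
clock: 2.5
position: [0.183, 0.5451, 0.2393]
ee_rot: [-0.0, 0.639, 0.769, 0.0]
contact_force: [-0.5, -0.2, -0.3]
width: 0.0853
gripper_force: 0.0
```

```bash
cat > go.py <<'E'
# go.py x y z yaw : shift in tool cm and turn needed (yaw = angle of tool y)
import sys; from h import *; from scipy.spatial.transform import Rotation as Ro
s=manip.get_state(); q=s["ee_rot"]; R=Ro.from_quat([q[1],q[2],q[3],q[0]]).as_matrix()
x,y,z,a=map(float,sys.argv[1:5])
ty=np.array([np.cos(a),np.sin(a),0]); T=np.c_[np.cross(ty,[0,0,-1]),ty,[0,0,-1]]
print("cm",np.round(R.T@(np.array([x,y,z])-s["position"])*100,2),"deg",np.round(np.degrees(Ro.from_matrix(R.T@T).as_rotvec()),2))
print(s["clock"],s["position"],"F",np.round(s["contact_force"],2),"w",s["width"],"g",s["gripper_force"],"q",np.round(s["qpos"],2))
E
python3 go.py 0.5 0.1145 0.13 0.182
```

```text
cm [-48.14  23.27  10.93] deg [ 0.   -0.    0.13]
2.5 [0.18296619 0.54512484 0.23931173] F [-0.5  -0.2  -0.35] w 0.08532401491205317 g 0.0 q [1.13 0.28 1.5  0.   1.36 0.94]
```

Request:
{"op": "servo_tool", "data": {
  "increments": [
    [-3.2,1.55,0.4,0,0,0,-1],
    [-3.2,1.55,0.4,0,0,0,-1],
    [-3.2,1.55,0.4,0,0,0,-1],
    [-3.2,1.55,0.4,0,0,0,-1],
    [-3.2,1.55,0.4,0,0,0,-1]
  ]
}}

```text
clock: 3.0
position: [0.2888, 0.4008, 0.2193]
ee_rot: [0.0, 0.639, 0.769, 0.0]
contact_force: [0.8, -0.0, 0.2]
width: 0.0857
gripper_force: 0.0
```

Request:
{"op": "servo_tool", "data": {
  "increments": [
    [-3.2,1.55,0.4,0,0,0,-1],
    [-3.2,1.55,0.4,0,0,0,-1],
    [-3.2,1.55,0.4,0,0,0,-1],
    [-3.2,1.55,0.4,0,0,0,-1],
    [-3.2,1.55,0.4,0,0,0,-1]
  ]
}}

```text
clock: 3.5
position: [0.3942, 0.2574, 0.1994]
ee_rot: [0.0, 0.639, 0.769, 0.0]
contact_force: [-0.2, 1.4, 0.4]
width: 0.0855
gripper_force: 0.0
```

Request:
{"op": "servo_tool", "data": {
  "increments": [
    [-4.0,1.9,1.0,0,0,0,-1],
    [-4.0,1.9,1.0,0,0,0,-1],
    [-4.0,1.9,1.5,0,0,0,-1],
    [-4.0,2.0,1.5,0,0,0,-1],
    [0,0,2,0,0,0,-1]
  ]
}}

```text
clock: 4.0
position: [0.5032, 0.1111, 0.1296]
ee_rot: [0.003, 0.641, 0.768, 0.001]
contact_force: [-0.8, 0.4, 0.5]
width: 0.0856
gripper_force: 0.0
```

```bash
python3 go.py 0.5 0.1145 0.034 0.183; python3 - <<'E'
from h import *
im=optics.get_image("scene"); im2=optics.get_image("top")
cv2.imwrite("pics/a.png",cv2.resize(np.hstack([im[120:270,240:400],im2[240:390,190:350]]),None,fx=2.5,fy=2.5,interpolation=2)[:,:,::-1])
E
```

```text
cm [ 0.42 -0.31  9.56] deg [ 0.33  0.15 -0.22]
4.0 [0.50315871 0.11109478 0.12960113] F [-0.77  0.41  0.45] w 0.08561136708653366 g 0.0 q [ 0.08  0.27  1.8  -0.    1.06 -0.09]
```

View pics/a.png

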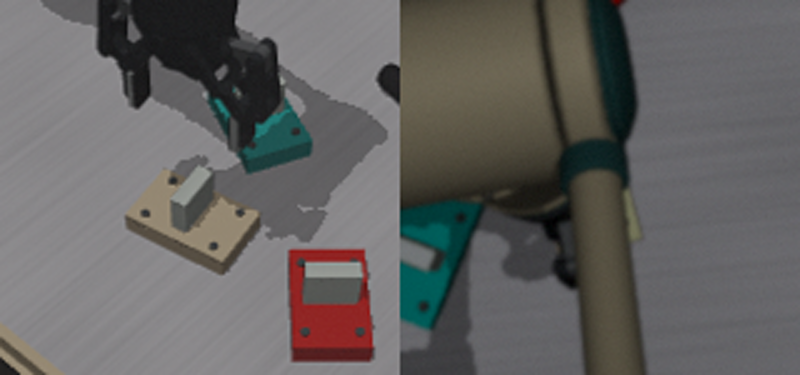

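The left half (scene) shows the open gripper above the beige cover, with fingers either side of its handle at about (190,198) and clear of the red and turquoise parts. In the right half (top) the arm hides the cover. I'll descend.

Request:
{"op": "servo_tool", "data": {
  "increments": [
    [0,0,0,0,0,0,-1],
    [0,0,2,0,0,0,-1],
    [0,0,2,0,0,0,-1],
    [0,0,1,0,0,0,-1],
    [0,0,0,0,0,0,-1]
  ]
}}

```text
clock: 4.6
position: [0.4972, 0.1159, 0.079]
ee_rot: [-0.001, 0.639, 0.769, -0.0]
contact_force: [-0.2, 0.2, -0.7]
width: 0.0853
gripper_force: 0.0
```

```bash
python3 go.py 0.5 0.1145 0.034 0.183
```

```text
cm [-0.19  0.25  4.5 ] deg [-0.08 -0.02  0.06]
4.6 [0.49723443 0.11593826 0.07903915] F [-0.2   0.16 -0.66] w 0.08525899362462269 g 0.0 q [ 0.09  0.33  1.88  0.    0.94 -0.09]
```

Request:
{"op": "servo_tool", "data": {
  "increments": [
    [-0.2,0.25,1.5,0,0,0,-1],
    [0,0,1.5,0,0,0,-1],
    [0,0,1.0,0,0,0,-1],
    [0,0,0.5,0,0,0,-1],
    [0,0,0,0,0,0,-1]
  ]
}}

```text
clock: 5.1
position: [0.5009, 0.1139, 0.0343]
ee_rot: [-0.0, 0.64, 0.769, -0.0]
contact_force: [0.0, -0.5, 0.5]
width: 0.0853
gripper_force: 0.0
```

Request:
{"op": "servo_tool", "data": {
  "increments": [
    [0,0,0,0,0,0,1],
    [0,0,0,0,0,0,1],
    [0,0,0,0,0,0,1],
    [0,0,0,0,0,0,1],
    [0,0,0,0,0,0,1]
  ],
  "squeeze": 60
}}

```text
clock: 5.6
position: [0.5011, 0.1137, 0.0348]
ee_rot: [0.0, 0.64, 0.769, 0.0]
contact_force: [1.9, -0.1, -1.4]
width: 0.015
gripper_force: 59.0
```

Request:
{"op": "servo_tool", "data": {
  "increments": [
    [0,0,0,0,0,0,1],
    [0,0,0,0,0,0,1],
    [0,0,0,0,0,0,1],
    [0,0,0,0,0,0,1],
    [0,0,0,0,0,0,1]
  ]
}}

```text
clock: 6.1
position: [0.5012, 0.1137, 0.0347]
ee_rot: [0.0, 0.64, 0.769, 0.0]
contact_force: [-0.3, -0.7, 5.4]
width: 0.0154
gripper_force: 60.0
```

```bash
python3 go.py 0.5 0.1145 0.034 0.183
```

```text
cm [ 0.1  -0.1   0.07] deg [ 0.03  0.   -0.04]
6.1 [0.50117075 0.11368092 0.03468603] F [-0.25 -0.72  5.44] w 0.015406949904871183 g 60.02578139305115 q [ 0.09  0.39  1.92  0.    0.83 -0.09]
```

Request:
{"op": "servo_tool", "data": {
  "increments": [
    [0,0,-0.5,0,0,0,1],
    [0,0,-2,0,0,0,1],
    [0,0,-3,0,0,0,1],
    [0,0,-3,0,0,0,1],
    [0,0,-3,0,0,0,1]
  ]
}}

```text
clock: 6.6
position: [0.5002, 0.1136, 0.1497]
ee_rot: [-0.001, 0.64, 0.769, -0.001]
contact_force: [-0.2, -0.5, -2.9]
width: 0.0154
gripper_force: 59.0
```

Request:
{"op": "servo_tool", "data": {
  "increments": [
    [0,0,0,0,0,3,1],
    [0,0,0,0,0,4,1],
    [0,0,0,0,0,3,1],
    [0,0,0,0,0,0,1],
    [0,0,0,0,0,0,1]
  ]
}}

```text
clock: 7.1
position: [0.5005, 0.1136, 0.1488]
ee_rot: [-0.0, 0.704, 0.71, -0.0]
contact_force: [-0.6, 0.5, -3.2]
width: 0.0152
gripper_force: 59.1
```

```bash
python3 go.py 0.483 -0.1305 0.15 0.008
```

```text
cm [-24.4   -1.97  -0.12] deg [-0.07  0.    0.05]
7.1 [0.50050517 0.11362992 0.14882001] F [-0.58  0.49 -3.19] w 0.015227018718762243 g 59.1252475976944 q [0.09 0.25 1.78 0.   1.11 0.08]
```

Request:
{"op": "servo_tool", "data": {
  "increments": [
    [-2,-0.2,0,0,0,0,1],
    [-3,-0.2,0,0,0,0,1],
    [-3,-0.2,0,0,0,0,1],
    [-3,-0.2,0,0,0,0,1],
    [-3,-0.2,0,0,0,0,1]
  ]
}}

```text
clock: 7.6
position: [0.4917, -0.0275, 0.149]
ee_rot: [-0.0, 0.704, 0.71, -0.0]
contact_force: [-0.7, -0.7, -2.9]
width: 0.0147
gripper_force: 59.1
```

Request:
{"op": "servo_tool", "data": {
  "increments": [
    [-3,-0.2,0,0,0,0,1],
    [-3,-0.2,0,0,0,0,1],
    [-2.4,-0.3,0,0,0,0,1],
    [-1.5,-0.2,0,0,0,0,1],
    [-0.5,-0.1,0,0,0,0,1]
  ]
}}

```text
clock: 8.1
position: [0.4827, -0.1316, 0.1491]
ee_rot: [-0.0, 0.705, 0.709, -0.0]
contact_force: [0.5, -0.3, -2.7]
width: 0.015
gripper_force: 59.1
```

Request:
{"op": "servo_tool", "data": {
  "increments": [
    [0,0,2,0,0,0,1],
    [0,0,1,0,0,0,1],
    [0,0,0,0,0,0,1],
    [0,0,0,0,0,0,1],
    [0,0,0,0,0,0,1]
  ]
}}

```text
clock: 8.6
position: [0.4835, -0.1302, 0.1199]
ee_rot: [0.001, 0.704, 0.71, 0.0]
contact_force: [0.6, -0.2, -2.6]
width: 0.0148
gripper_force: 58.9
```

```bash
python3 go.py 0.483 -0.1305 0.12 0.008; python3 - <<'E'
from fit import *
np.set_printoptions(precision=4,suppress=True)
im=optics.get_image("scene"); im2=optics.get_image("top")
cv2.imwrite("pics/b.png",cv2.resize(np.hstack([im[190:340,150:310],im2[220:370,310:470]]),None,fx=2.5,fy=2.5,interpolation=2)[:,:,::-1])
for c in ["scene","top"]:
    r=finder.silhouettes("cover_grip",c); print(c,[(round(d["p"],2),np.round(d["box"])) for d in r], proj(c,[.483,-.1305,.13]))
E
```

```text
cm [-0.03 -0.05 -0.01] deg [0.07 0.02 0.04]
8.6 [ 0.48348455 -0.13020657  0.11987121] F [ 0.59 -0.21 -2.6 ] w 0.014802981962411742 g 58.892236948013306 q [-0.4   0.27  1.84  0.    1.03 -0.41]
scene [(0.96, array([219., 256.,  65.,  44.])), (0.61, array([373., 241.,  35.,  42.])), (0.6, array([345., 170.,  45.,  40.]))] [213.6876 239.1963]
top [(0.89, array([195., 338.,  49.,  62.])), (0.78, array([258., 245.,  55.,  56.])), (0.71, array([390., 308.,  27.,  59.]))] [402.4474 304.7835]
```

View pics/b.png

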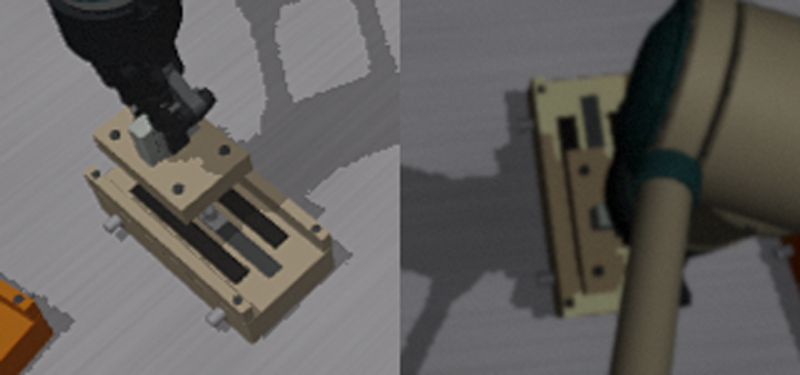

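The cover hangs level over the channel. In the top half its left edge runs from (568,150) to (583,290) in the crop, and the cell's outer left edge runs from (533,80) to (560,315). I'll check the lateral offset from these edges and the scene mask.

```bash
python3 - <<'E'
from fit import *
np.set_printoptions(precision=4,suppress=True)
t=lambda p:(310+(p[0]-400)/2.5,220+p[1]/2.5); s=lambda p:(150+p[0]/2.5,190+p[1]/2.5)
print("cover edge, expect y -.0985",at_z("top",t((568,150)),.105),at_z("top",t((583,290)),.105))
print("cell edge expect -.0865",at_z("top",t((533,80)),.055),at_z("top",t((560,315)),.055))
print("scene cover top corners",[at_z("scene",s(p),.105) for p in [(93,134),(192,207),(250,155)]])
print("scene cell wall top outer",[at_z("scene",s(p),.055) for p in [(87,170),(245,312),(333,240)]])
optics.get_image("scene"); m=pick("cover_grip","scene",(219,256))
print(fit(COVER,{"scene":m},[.483,-.13,[0.]],.0852))
E
```

```text
cover edge, expect y -.0985 [ 0.5323 -0.0973  0.105 ] [ 0.4353 -0.0952  0.105 ]
cell edge expect -.0865 [ 0.595  -0.0854  0.055 ] [ 0.42   -0.0837  0.055 ]
scene cover top corners [array([ 0.4368, -0.1612,  0.105 ]), array([ 0.5381, -0.1534,  0.105 ]), array([ 0.5357, -0.0969,  0.105 ])]
scene cell wall top outer [array([ 0.4227, -0.172 ,  0.055 ]), array([ 0.6016, -0.171 ,  0.055 ]), array([ 0.6063, -0.0888,  0.055 ])]
(array([ 0.483 , -0.1295,  0.0048]), np.float64(0.35349053144454956))
```

Request:
{"op": "servo_tool", "data": {
  "increments": [
    [-0.1,0,1,0,0,0,1],
    [0,0,1,0,0,0,1],
    [0,0,0.5,0,0,0,1],
    [0,0,0.3,0,0,0,1],
    [0,0,0.2,0,0,0,1]
  ]
}}

```text
clock: 9.4
position: [0.4828, -0.1314, 0.0887]
ee_rot: [-0.0, 0.704, 0.71, -0.0]
contact_force: [0.1, 0.6, -2.5]
width: 0.0155
gripper_force: 59.1
```

Request:
{"op": "servo_tool", "data": {
  "increments": [
    [0,0,0.2,0,0,0,1],
    [0,0,0.2,0,0,0,1],
    [0,0,0.1,0,0,0,1],
    [0,0,0,0,0,0,1],
    [0,0,0,0,0,0,1]
  ]
}}

```text
clock: 9.9
position: [0.483, -0.1315, 0.0846]
ee_rot: [0.0, 0.704, 0.71, 0.0]
contact_force: [-0.3, -0.2, -0.0]
width: 0.015
gripper_force: 59.4
```

```bash
python3 go.py 0.483 -0.131 0.082 0.008; python3 - <<'E'
from h import *
im=optics.get_image("scene"); im2=optics.get_image("top")
cv2.imwrite("pics/c.png",cv2.resize(np.hstack([im[200:330,160:300],im2[220:350,330:470]]),None,fx=2.8,fy=2.8,interpolation=2)[:,:,::-1])
E
```

```text
cm [ 0.05 -0.    0.26] deg [ 0.03  0.01 -0.01]
9.9 [ 0.48300581 -0.13151311  0.08461554] F [-0.27 -0.25 -0.05] w 0.015042704447154814 g 59.40171003341675 q [-0.4   0.31  1.89  0.    0.94 -0.41]
```

View pics/c.png

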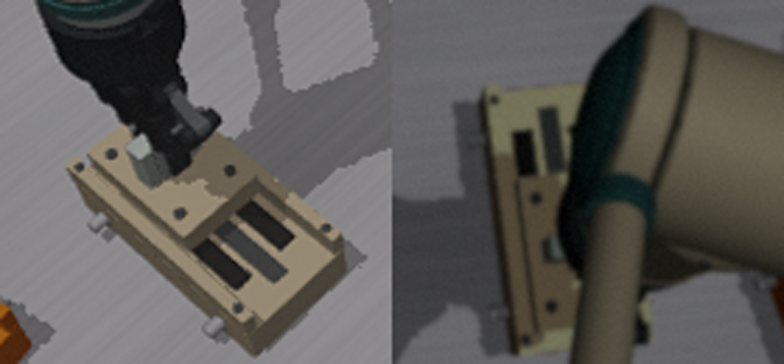

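The cover sits between the walls at about (165,180) in the scene crop, and the force change shows it has just touched the pin. I'll press it about 3 mm further.

Request:
{"op": "servo_tool", "data": {
  "increments": [
    [0,0,0.15,0,0,0,1],
    [0,0,0.15,0,0,0,1],
    [0,0,0,0,0,0,1],
    [0,0,0,0,0,0,1],
    [0,0,0,0,0,0,1]
  ]
}}

```text
clock: 10.5
position: [0.483, -0.1315, 0.0814]
ee_rot: [0.0, 0.704, 0.71, 0.0]
contact_force: [-1.2, -0.2, 1.3]
width: 0.0152
gripper_force: 59.7
```

```bash
python3 go.py 0.483 -0.131 0.082 0.008
```

```text
cm [ 0.05 -0.   -0.06] deg [ 0.02  0.   -0.01]
10.5 [ 0.48302063 -0.13153344  0.08139928] F [-1.19 -0.25  1.33] w 0.01515973122830853 g 59.7066593170166 q [-0.41  0.31  1.9   0.    0.94 -0.41]
```

Request:
{"op": "servo_tool", "data": {
  "increments": [
    [0,0.3,0,0,0,0,1],
    [0,0.3,0,0,0,0,1],
    [0,0.3,0,0,0,0,1],
    [0,0.2,0,0,0,0,1],
    [0,0.2,0,0,0,0,1]
  ]
}}

```text
clock: 11.0
position: [0.4959, -0.1313, 0.0812]
ee_rot: [-0.0, 0.704, 0.71, -0.0]
contact_force: [-2.2, -0.1, 1.5]
width: 0.0152
gripper_force: 59.7
```

Request:
{"op": "servo_tool", "data": {
  "increments": [
    [0,0.1,0,0,0,0,1],
    [0,0.1,0,0,0,0,1],
    [0,0.1,0,0,0,0,1],
    [0,0.1,0,0,0,0,1],
    [0,0.1,0,0,0,0,1]
  ]
}}

```text
clock: 11.5
position: [0.5009, -0.1313, 0.0813]
ee_rot: [-0.0, 0.704, 0.71, 0.0]
contact_force: [-2.7, -0.0, 1.5]
width: 0.0148
gripper_force: 59.7
```

Request:
{"op": "servo_tool", "data": {
  "increments": [
    [0,0.1,0,0,0,0,1],
    [0,0.1,0,0,0,0,1],
    [0,0.1,0,0,0,0,1],
    [0,0.1,0,0,0,0,1],
    [0,0.0,0,0,0,0,1]
  ]
}}

```text
clock: 12.0
position: [0.5052, -0.1313, 0.0813]
ee_rot: [0.0, 0.704, 0.71, 0.0]
contact_force: [-2.2, 0.4, 1.8]
width: 0.0155
gripper_force: 59.7
```

Request:
{"op": "servo_tool", "data": {
  "increments": [
    [0,0.1,0,0,0,0,1],
    [0,0.1,0,0,0,0,1],
    [0,0.1,0,0,0,0,1],
    [0,0.1,0,0,0,0,1],
    [0,0.0,0,0,0,0,1]
  ]
}}

```text
clock: 12.5
position: [0.5107, -0.1316, 0.0815]
ee_rot: [0.002, 0.704, 0.71, 0.001]
contact_force: [1.6, 0.7, -2.6]
width: 0.0154
gripper_force: 59.1
```

Fz fell back to the hanging weight, so the pin has sprung into the slot. Let it settle, then press down.

Request:
{"op": "servo_tool", "data": {
  "increments": [
    [0,0,0,0,0,0,1],
    [0,0,0,0,0,0,1],
    [0,0,0,0,0,0,1],
    [0,0,0.1,0,0,0,1],
    [0,0,0.1,0,0,0,1]
  ]
}}

```text
clock: 13.0
position: [0.5105, -0.1317, 0.0799]
ee_rot: [0.002, 0.704, 0.71, 0.001]
contact_force: [5.5, 0.1, 0.8]
width: 0.0148
gripper_force: 59.5
```

Request:
{"op": "servo_tool", "data": {
  "increments": [
    [0,0,0.2,0,0,0,1],
    [0,0,0.2,0,0,0,1],
    [0,0,0,0,0,0,1],
    [0,0,0,0,0,0,1],
    [0,0,0,0,0,0,1]
  ]
}}

```text
clock: 13.5
position: [0.5106, -0.1317, 0.0759]
ee_rot: [0.002, 0.704, 0.71, 0.001]
contact_force: [5.6, 0.2, 0.4]
width: 0.0152
gripper_force: 59.6
```

Request:
{"op": "servo_tool", "data": {
  "increments": [
    [0,0.1,0,0,0,0,1],
    [0,0.05,0,0,0,0,1],
    [0,0.05,0,0,0,0,1],
    [0,0,0,0,0,0,1],
    [0,0,0,0,0,0,1]
  ]
}}

```text
clock: 14.0
position: [0.5109, -0.1314, 0.0752]
ee_rot: [0.0, 0.704, 0.71, -0.0]
contact_force: [3.1, -0.6, -1.0]
width: 0.0153
gripper_force: 59.4
```

```bash
python3 go.py 0.511 -0.131 0.070 0.008
```

```text
cm [0.04 0.01 0.52] deg [-0.    0.01 -0.  ]
14.0 [ 0.5108604  -0.13138714  0.07522694] F [ 3.12 -0.59 -1.  ] w 0.015311485401055456 g 59.439239501953125 q [-0.38  0.35  1.85 -0.    0.94 -0.39]
```

Request:
{"op": "servo_tool", "data": {
  "increments": [
    [0,0.1,0,0,0,0,1],
    [0,0,0.2,0,0,0,1],
    [0,0,0.2,0,0,0,1],
    [0,0,0,0,0,0,1],
    [0,0,0,0,0,0,1]
  ]
}}

```text
clock: 14.5
position: [0.5111, -0.131, 0.0712]
ee_rot: [-0.001, 0.704, 0.71, -0.0]
contact_force: [-0.0, -0.6, 3.1]
width: 0.015
gripper_force: 60.1
```

Request:
{"op": "servo_tool", "data": {
  "increments": [
    [0,0,0.1,0,0,0,1],
    [0,0,0.1,0,0,0,1],
    [0,0,0,0,0,0,1],
    [0,0,0,0,0,0,1],
    [0,0,0,0,0,0,1]
  ]
}}

```text
clock: 15.0
position: [0.5111, -0.131, 0.0697]
ee_rot: [-0.001, 0.704, 0.71, -0.0]
contact_force: [-1.8, -0.5, 8.2]
width: 0.0152
gripper_force: 60.6
```

Request:
{"op": "servo_tool", "data": {
  "increments": [
    [0,0,0.1,0,0,0,1],
    [0,0,0,0,0,0,1],
    [0,0,0,0,0,0,1],
    [0,0,0,0,0,0,1],
    [0,0,0,0,0,0,1]
  ]
}}

```text
clock: 15.5
position: [0.5111, -0.131, 0.0697]
ee_rot: [-0.0, 0.704, 0.71, -0.0]
contact_force: [-3.6, 0.4, 14.8]
width: 0.0151
gripper_force: 61.7
```

```bash
python3 go.py 0.511 -0.131 0.070 0.008; python3 - <<'E'
from h import *
im=optics.get_image("scene"); im2=optics.get_image("top")
cv2.imwrite("pics/d.png",cv2.resize(np.hstack([im[200:330,160:300],im2[220:350,330:470]]),None,fx=2.8,fy=2.8,interpolation=2)[:,:,::-1])
E
```

```text
cm [ 0.   -0.01 -0.03] deg [-0.06 -0.01  0.01]
15.5 [ 0.51108411 -0.13100445  0.069672  ] F [-3.64  0.36 14.78] w 0.015104549590590734 g 61.66707515716553 q [-0.38  0.36  1.85 -0.    0.93 -0.39]
```

View pics/d.png

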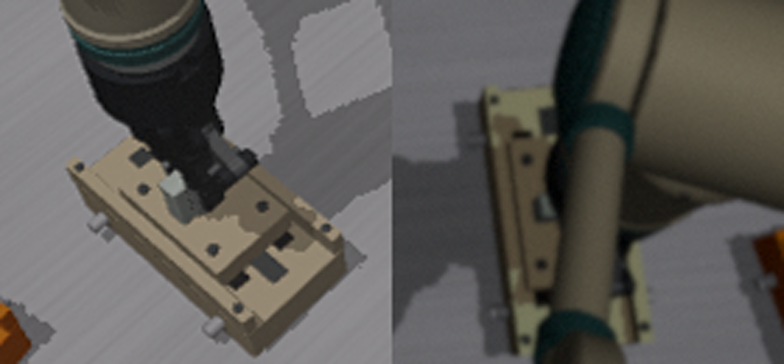

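The cover lies flush between the walls, with its handle at about (185,195) in the scene crop. z has stopped at 0.0697, the height predicted for fully down, and the force is rising, so it is seated. I'll hand in.

```bash
python3 -c "
from rig import manip; print(manip.sign_off())"
```

```text
the job is handed in; nothing more can be done
None
```

I handed the job in at about 15.6 s on the robot's clock, with the cover still gripped and pressed down. The force and height readings put it flush in the channel with the pin up in its slot; the hand-in gave no verdict.

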